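# Make up two dispensary orders: a ward tote and a sloped hand-out rack

## Robot

A 6-joint arm with a two-finger parallel gripper is mounted at the origin on the work surface. World frame = base frame: x ahead of the robot, y to its left, z up, the work surface at z = 0. Lengths are in m, angles in rad, forces in N, time in s.
With the tool pointing down it reaches from about 0.25 to 0.775 m from the base axis. Payload 4 kg.
Tool frame: the origin (TCP) lies midway between the tips of the shut fingers; the grasp point (between the pads) lies grip_point_offset behind it (grip_point_offset is the distance from the TCP to the grasp point, in m); z points along the fingers, y is the line along which they close (so a half turn about z gives the same grasp; the last joint's range is limited). The gripper opens to 94 mm and grips with 3 to 60 N. Pads are 16 mm wide; open, the fingers measure 119 mm over their backs; the gripper's body (75 mm by 177 mm) begins 78 mm behind the grasp point.
Start: joints at [-1.428, 0.087, 1.371, -0, 1.684, -0.103], TCP at [0.134, -0.533, 0.167] pointing down, gripper open.
Joint ranges: [-3.1, 3.1], [-0.76, 2.03], [0.27, 2.55], [-1.08, 4.22], [0.17, 2.65], [-2.57, 2.57]. Speed limits (rad/s): [2.79, 2.79, 3.14, 3.14, 3.14, 3.14].

## Interface

Orientations are given as [roll, pitch, yaw] about the fixed x, y, z axes, in that order (R = Rz(yaw) Ry(pitch) Rx(roll)).
In Python, from bench import * gives the robot as it stands. The module is installed in compiled form; this text tells all that it offers.
- The arm moves only by the tool apply_moves, never from a script. Its argument "commands" is a list of rows, each a list of 7 numbers: the turn, a rotation vector about the world's x, y, z in rad, then the shift along the world's x, y, z in m, then the opening in per cent of the stroke, from 0 (shut) to 100 (fully open). In form: [[ax, ay, az, x, y, z, jaw], ...]. A call has exactly 5 rows; each row is the pose to reach, as a shift and turn from the pose commanded when the call began; what a row does not reach only later rows make up. A row lasts 1/10 s, in which the tool goes at most 50 mm and 8.59 degrees, less where a joint would pass 70% of its speed; a pose out of reach is approached as far as the arm can. A call with a gripper value outside its range is refused whole. The fingers move at their own pace and stop on an object; the grip force is fixed at half the most. Time passes only in rows, so rows that repeat a pose let the fingers close, or fill a call up. It gives the time, the measured TCP pose, the force, the opening and the grip force at its end, in the units of the state.
- get_obs(): the state, without advancing time (a new reading comes with each control period).
- snapshot(name): name is "scene" or "top" or "wrist"; returns a dict with "pixels" (480x640x3 uint8, red, green, blue), "vertical_fov" (degrees; the focal length in pixels is half the picture's height over the tangent of half this angle, whatever the lens; pixels are square), "cx", "cy" (the principal point, pixels), "rvec" (rotation vector, rad) and "tvec" (3), from world to camera coordinates, as OpenCV has them. Camera axes: x right, y down, z forward; pixel columns grow to the right and rows downward; lengths in m; the calibration is good to about 2 mm. The wrist camera is an equidistant fisheye: a pixel r from the principal point sees the ray r / f radians off the axis. A picture is of the moment at which its call begins. There is no depth.
- close_job(): hands the job in; it is judged then, once.
Trained networks look in the newest picture that a camera, given by its name, has taken for a name from the list of things; names that differ only in an ending like _2 or _b are one class to them, and where a whole thing is asked for, a point or a joint stands for the part that bears it (a point fixed in the world has none). Each returns a list of dicts, best first, with "score" (0 to 1); they miss things now and then, are a little off and sometimes report something else, mostly with a low value. They report only what shows in the picture. A call takes as long as a camera call. They do not tell look-alikes from the thing itself.
- masks_of(camera, query): "mask" (480x640 bool, what is visible of it) and "extent" ([left, top, right, bottom] in pixels, round what is visible of it).
- place_of(camera, query): "pixel" ([column, row] in pixels: a listed point, or the origin of a listed thing).
The state is a dict: "time": time; "joint_positions": joint angles; "qvel": joint speeds; "joint_torque": joint torques, N m; "tool_pos": TCP position; "ee_rot": TCP orientation; "wrist_force": force on the tool from outside, world axes, zero at the start; "wrist_torque": the same for the moment, N m; "width": finger opening in m; "finger_force": force on a finger pad.
Only numpy, scipy, OpenCV 4.12 (cv2) and the standard library are available. Lean on these libraries where they do the work, as an engineer would, in place of code of your own. Each camera call takes 0.05 s, during which the arm holds its last target. There are 200 camera calls.

## Task

Make up the two orders. The ward order goes into the grey tote: stand the tablet bottle, the ointment jar and the small upright carton in it, upright on its floor, set down and not dropped. The client's order goes on the sloped hand-out rack: the wide flat carton and the long narrow carton, lying flat and lengthwise down the slope, side by side, each slid right down against the stop; leave the amber vial and the pump bottle alone.

Things in the scene. Friction and masses are not known exactly. Their poses are not given: they have to be found in the camera images.
- bottle_c (a point): white plastic tablet bottle, stands upright, 84 mm tall, body 52 mm in diameter up to 59 mm height, then a shoulder and a white cap 45 mm in diameter; about 90 g; the point is on its axis half-way up (42 mm over its underside), z up its axis
- jar_c (a point): squat white ointment jar with a screw lid, stands upright, 46 mm tall, 56 mm in diameter, the lid (top 16 mm) 58 mm; about 100 g; the point is on its axis half-way up (23 mm), z up its axis
- box_small_c (a point): small white carton standing on end, 42 x 42 mm across and 62 mm tall; about 50 g; the point is its centre, z up, x and y square to its sides
- box_wide_c (a point): wide flat white carton lying on its large face, 88 mm long (its x), 60 mm wide (its y), 28 mm high (its z); about 100 g; the point is its centre
- box_long_c (a point): long narrow white carton lying down, 110 mm long (its x), 34 mm wide (its y), 30 mm high (its z); about 60 g; the point is its centre
- tote: grey open plastic tote for the ward order, fixed on the counter, 226 mm long (its x) by 146 mm wide (its y) outside, with a rolled rim that stands out 5 mm more; walls 4 mm thick, 36 mm high over the counter; inside 218 x 138 mm, flat floor 4 mm over the counter; the origin is the centre of its underside
- deck: slippery aluminium deck of the fixed hand-out rack, 232 mm long, 190 mm wide, sloping 24 degrees down to an upright stop 24 mm high; side edges 8 mm high; cartons released on it slide down by themselves. Origin: on its surface at the foot of the stop, mid-width, 18 mm over the counter; x down the slope (deck spans x = 0 to -232 mm), y across, z square out of it. Upper end 112 mm over the counter
- vial_c (a point): slim amber medicine vial with a white cap, 74 mm tall, 33 mm in diameter, loose bystander: not to be moved; the point is its centre
- pump_c (a point): clear pump dispenser bottle, 116 mm tall, 60 mm in diameter, loose bystander: not to be moved; the point is on its axis, half-way up
There are look-alikes about, which are no part of the job. Leave any pink or yellow look-alike of the part that bears box_wide_c alone.

How it is judged:
At the end, for the whole second after the job is handed in: Bottle, jar and small carton stand inside the tote, within 5 mm of its floor and 0.12 rad of upright. Both flat cartons lie flat on the deck (5 mm), lengthwise down the slope within 0.2 rad, leading end within 8 mm of the stop. All at rest; vial and pump within 30 mm of their places (x of bottle_c in the frame of tote between -0.1 and 0.1 m and y of bottle_c in the frame of tote between -0.06 and 0.06 m and z of bottle_c in the frame of tote between 0.041 and 0.051 m and angle between each of bottle_c, jar_c, box_small_c's own z axis and vertical below 0.12 rad and linear speed of each of bottle, jar, box_small, box_wide, box_long below 0.02 m/s and x of jar_c in the frame of tote between -0.1 and 0.1 m and y of jar_c in the frame of tote between -0.06 and 0.06 m and z of jar_c in the frame of tote between 0.022 and 0.032 m and x of box_small_c in the frame of tote between -0.1 and 0.1 m and y of box_small_c in the frame of tote between -0.06 and 0.06 m and z of box_small_c in the frame of tote between 0.03 and 0.04 m and x of box_wide_c in the frame of deck between -0.052 and -0.038 m and y of box_wide_c in the frame of deck between -0.095 and 0.095 m and z of box_wide_c in the frame of deck between 0.009 and 0.019 m and angle between the x axis of each of box_wide_c, box_long_c and the x axis of deck, either way round below 0.2 rad and angle between the z axis of each of box_wide_c, box_long_c and the z axis of deck, either way round below 0.12 rad and x of box_long_c in the frame of deck between -0.063 and -0.049 m and y of box_long_c in the frame of deck between -0.095 and 0.095 m and z of box_long_c in the frame of deck between 0.01 and 0.02 m); the robot touches nothing.
It fails at once if the amber vial is pushed more than 30 mm from its place (distance of vial_c from where it was at the start of the episode above 0.03 m).
It fails at once if the pump bottle is pushed more than 30 mm from its place (distance of pump_c from where it was at the start of the episode above 0.03 m).
It fails at once if the tablet bottle is let fall from well above its place (contact force between the fingers and bottle below 0.05 N and linear speed of bottle above 0.8 m/s).
It fails at once if the ointment jar is let fall from well above its place (contact force between the fingers and jar below 0.05 N and linear speed of jar above 0.8 m/s).
It fails at once if the small carton is let fall from well above its place (contact force between the fingers and box_small below 0.05 N and linear speed of box_small above 0.8 m/s).
It also fails if it takes over 122 s, if anything falls off the work surface, if the arm or the gripper's body presses on something with over 40 N, if the wrist force passes 120 N, or if a joint passes its speed limit or range.

## Working session

There is one attempt and no reset: what is moved stays moved. The work goes in short steps, Python scripts to look and compute and a tool call to move; the robot and the scene stay as the last step left them, time stands still between calls to the robot, and variables do not carry over. Pictures are saved under pics/ and viewed, at most 14 in all, crops included, and the job is handed in when it is done.

Besides the shell and the picture viewer there is one more tool, called after ">>>" as name(argument=value, ...) on one line, values as JSON. apply_moves: Moves the arm, as the interface text tells. Its arguments: {"type":"object","properties":{"commands":{"type":"array"}},"required":["commands"]}

```bash
mkdir -p pics; python3 - <<'E'
from bench import *
import cv2
for c in ["scene","top"]:
    s=snapshot(c); cv2.imwrite(f"pics/{c}0.png",s["pixels"][:,:,::-1])
    print(c,s["vertical_fov"],s["cx"],s["cy"],s["rvec"],s["tvec"])
    for q in ["bottle_c","jar_c","box_small_c","box_wide_c","box_long_c","tote","deck","vial_c","pump_c"]:
        print(q,[(round(float(d["score"]),2),[round(float(v)) for v in d["pixel"]]) for d in place_of(c,q)][:5])
o=get_obs();print(o)
try: print(grip_point_offset)
except Exception as e: print(e)
E
```

```text
scene 56.85159682636278 316.4197287650034 234.88001091224686 [ 2.18051867  1.57666929 -0.43284013] [-0.18595769 -0.41685928  1.14972161]
bottle_c [(0.68, [314, 322]), (0.41, [268, 283])]
jar_c [(0.61, [358, 251])]
box_small_c [(0.77, [338, 204]), (0.61, [268, 282])]
box_wide_c [(0.88, [237, 180]), (0.67, [252, 237]), (0.63, [344, 160]), (0.63, [163, 190])]
box_long_c [(0.62, [127, 349]), (0.58, [266, 282]), (0.56, [361, 250])]
tote [(0.74, [453, 195])]
deck [(0.78, [126, 351])]
vial_c [(0.67, [475, 305])]
pump_c [(0.88, [204, 379])]
top 57.42777731664552 322.92616837147193 232.1683144006809 [ 2.15653285 -2.20266643  0.09406862] [-0.00193404  0.55579472  0.9386247 ]
bottle_c [(0.78, [332, 163])]
jar_c [(0.72, [166, 254]), (0.59, [423, 141])]
box_small_c [(0.82, [276, 267])]
box_wide_c [(0.94, [256, 320]), (0.86, [436, 338]), (0.82, [363, 326]), (0.62, [360, 264])]
box_long_c [(0.61, [357, 214])]
tote [(0.91, [163, 256]), (0.48, [204, 139])]
deck [(0.69, [476, 193])]
vial_c [(0.53, [205, 137])]
pump_c [(0.92, [421, 143])]
{'time': 1.0, 'joint_positions': array([-1.42811251e+00,  8.71932160e-02,  1.37070324e+00, -2.39715020e-05,
        1.68363024e+00, -1.03109321e-01]), 'qvel': array([-0.00280657, -0.00133055,  0.00112041,  0.00368062, -0.00079373,
        0.00126395]), 'joint_torque': array([-6.99616612e-04, -3.40051961e+01, -3.02608538e+01,  7.16927089e-02,
        2.36641068e-02, -1.00456671e-05]), 'tool_pos': array([ 0.13381177, -0.53348201,  0.16700794]), 'ee_rot': array([3.14152949e+00, 3.04817687e-05, 2.45790442e-01]), 'wrist_force': array([-0.30265667,  0.2600134 , -0.05858029]), 'wrist_torque': array([-0.01366422, -0.01182343,  0.02832553]), 'finger_force': 0.0, 'width': 0.09392542934449001}
0.0188
```

View pics/scene0.png

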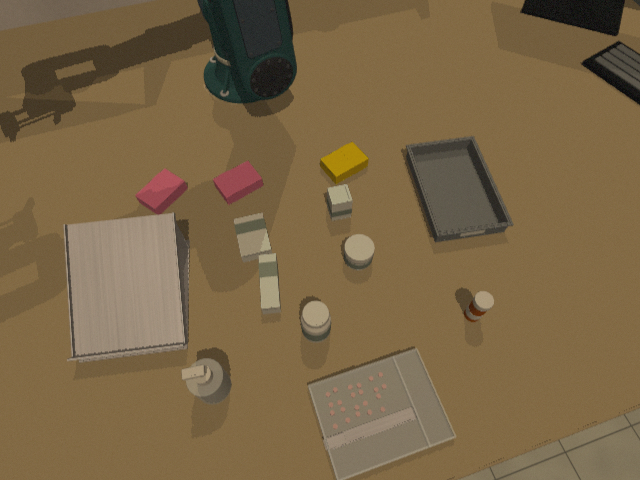

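View pics/top0.png

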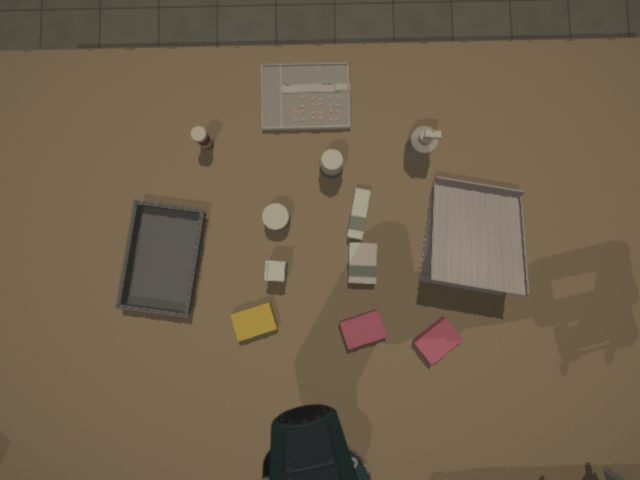

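The white wide carton is at top (363,264), and the pink and yellow ones are look-alikes. The long carton is at (359,214), bottle (332,162), jar (276,217), small carton (275,271), tote (163,258), deck (475,240) with its stop at the far side, vial (203,137), and pump (425,140). Next I fit silhouettes.

```bash
cat > fit.py <<'E'
from bench import *
import cv2, numpy as np
from scipy.optimize import minimize
def cam(c):
    s=snapshot(c); f=240/np.tan(np.radians(s["vertical_fov"])/2)
    return dict(K=np.array([[f,0,s["cx"]],[0,f,s["cy"]],[0,0,1.]]),r=np.array(s["rvec"]),t=np.array(s["tvec"]),px=s["pixels"])
def proj(C,P): return cv2.projectPoints(np.asarray(P,float),C["r"],C["t"],C["K"],None)[0][:,0]
def box(l,w,h,z0=0): return np.array([[a*l/2,b*w/2,z0+c*h] for a in(-1,1) for b in(-1,1) for c in(0,1)])
def cyl(*rz):
    a=np.linspace(0,2*np.pi,24,endpoint=False)
    return np.array([[r*np.cos(t),r*np.sin(t),z] for r,z in rz for t in a])
s24,c24=np.sin(np.radians(24)),np.cos(np.radians(24))
# deck model: origin under stop foot, x horizontal down-slope dir
def dk(x,y,z): return [x*c24+z*s24,y,.018-x*s24+z*c24]
D=[dk(x,y,z) for x in(0,-.232) for y in(-.095,.095) for z in(0,.008)]
D+=[[0,y,.018+.022] for y in(-.095,.095)]+[[x,y,0] for x in(0,-.232*c24) for y in(-.095,.095)]
M={"bottle_c":(cyl((.026,0),(.026,.059),(.0225,.084)),(332,162),(316,322)),
"jar_c":(cyl((.028,0),(.028,.03),(.029,.03),(.029,.046)),(276,217),(359,250)),
"box_small_c":(box(.042,.042,.062),(275,271),(340,200)),
"box_wide_c":(box(.088,.06,.028),(363,264),(252,237)),
"box_long_c":(box(.11,.034,.03),(359,214),(269,283)),
"tote":(box(.236,.156,.036),(163,258),(456,190)),
"deck":(np.array(D),(475,240),(127,280)),
"vial_c":(cyl((.0165,0),(.0165,.074)),(203,137),(479,305)),
"pump_c":(cyl((.03,0),(.03,.07)),(425,140),(204,379))}
def pts(P,q):
    c,s=np.cos(q[2]),np.sin(q[2]); return P@np.array([[c,-s,0],[s,c,0],[0,0,1]]).T+[q[0],q[1],0]
def iou(C,m,P):
    h=cv2.convexHull((proj(C,P)*16).round().astype(np.int32)); im=np.zeros((480,640),np.uint8)
    cv2.fillConvexPoly(im,h,1,shift=4); im=im>0
    return (im&m).sum()/(im|m).sum()
def getmask(c,q,px):
    best=None
    for d in masks_of(c,q):
        m=np.array(d["mask"]); ys,xs=np.where(m)
        if len(xs)==0: continue
        e=np.hypot(xs.mean()-px[0],ys.mean()-px[1])
        if best is None or e<best[0]: best=(e,m)
    return best[1] if best and best[0]<25 else None
def backproj(C,px,z):
    R=cv2.Rodrigues(C["r"])[0]; o=-R.T@C["t"]; d=R.T@np.linalg.inv(C["K"])@[px[0],px[1],1]
    return o+d*(z-o[2])/d[2]
E
python3 - <<'E'
from fit import *
T,S=cam("top"),cam("scene")
for n,(P,pt,ps) in M.items():
    L=[(C,m) for C,m in((T,getmask("top",n,pt)),(S,getmask("scene",n,ps))) if m is not None]
    x0=backproj(T,pt,P[:,2].max()*.7)[:2]; x1=backproj(S,ps,P[:,2].max()*.7)[:2]
    if not L: print(n,"nomask",x0.round(3),x1.round(3)); continue
    if n=="deck": x0=backproj(T,(480,185),.03)[:2]; 
    best=None
    for y in ([0] if n[:3] in("bot","jar","via","pum") else [-.2,.2] if n=="deck" else [0,.5,1,1.5,2,2.5]):
        f=lambda q:-sum(iou(C,m,pts(P,q)) for C,m in L)/len(L)
        r=minimize(f,[*x0,y],method="Nelder-Mead",options=dict(initial_simplex=np.array([*x0,y])+[[0,0,0],[.02,0,0],[0,.02,0],[0,0,.3]],xatol=1e-4,fatol=1e-4))
        if best is None or r.fun<best.fun: best=r
    print(n,best.x.round(4),"iou",round(-best.fun,3),[round(iou(C,m,pts(P,best.x)),2) for C,m in L],"ray",x0.round(3),x1.round(3))
E
```

```text
bottle_c [ 0.7023 -0.0337  0.1956] iou 0.947 [np.float64(0.95)] ray [ 0.703 -0.036] [ 0.711 -0.037]
jar_c [0.5891 0.0889 0.2783] iou 0.861 [np.float64(0.86)] ray [0.59  0.088] [0.592 0.089]
box_small_c [0.4735 0.0897 1.3815] iou 0.901 [np.float64(0.89), np.float64(0.91)] ray [0.473 0.09 ] [0.478 0.09 ]
box_wide_c [ 0.486  -0.0977  3.0925] iou 0.931 [np.float64(0.95), np.float64(0.91)] ray [ 0.484 -0.1  ] [ 0.491 -0.1  ]
box_long_c [ 0.5951 -0.0928  2.9156] iou 0.936 [np.float64(0.93), np.float64(0.94)] ray [ 0.594 -0.094] [ 0.599 -0.094]
tote [ 0.501   0.3419 -0.1586] iou 0.926 [np.float64(0.93)] ray [0.506 0.336] [0.519 0.334]
deck [ 0.6437 -0.359  -0.2001] iou 0.911 [np.float64(0.9), np.float64(0.92)] ray [ 0.652 -0.362] [ 0.544 -0.327]
vial_c [0.7653 0.2471 0.2115] iou 0.838 [np.float64(0.78), np.float64(0.89)] ray [0.766 0.242] [0.769 0.243]
pump_c [ 0.7443 -0.2329  0.0554] iou 0.925 [np.float64(0.94), np.float64(0.91)] ray [ 0.75 -0.24] [ 0.742 -0.238]
```

```bash
python3 - <<'E'
from fit import *
T,S=cam("top"),cam("scene")
P,_,_=M["deck"]
L=[(T,getmask("top","deck",(475,240))),(S,getmask("scene","deck",(127,280)))]
best=None
for y in(-.25,-.1,0,.1):
    f=lambda q:-sum(iou(C,m,pts(P,q)) for C,m in L)
    x0=np.array([.648,-.36,y]); r=minimize(f,x0,method="Nelder-Mead",options=dict(initial_simplex=x0+[[0,0,0],[.02,0,0],[0,.02,0],[0,0,.1]]))
    print(r.x.round(4),-r.fun/2)
    if best is None or r.fun<best.fun: best=r
q=best.x
print(iou(T,L[0][1],pts(P,q)))
def lines(im,C,X,col):
    u=(proj(C,X)*48).round().astype(int).reshape(-1,1,2)  # 3x zoom, shift 4
    cv2.polylines(im,[u.astype(np.int32)],True,col,1,cv2.LINE_AA,4)
out=[]
for C,(a,b) in((T,(405,165)),(S,(50,195))):
    im=cv2.resize(C["px"][:,:,::-1],None,fx=3,fy=3,interpolation=cv2.INTER_CUBIC)
    for z,col in((0,(0,0,255)),(.008,(0,255,0))):
        lines(im,C,pts(np.array([dk(0,-.095,z),dk(0,.095,z),dk(-.232,.095,z),dk(-.232,-.095,z)]),q),col)
    lines(im,C,pts(np.array([dk(0,-.095,.024),dk(0,.095,.024)]),q),(255,0,0))
    out.append(im[b*3:b*3+495,a*3:a*3+400] if C is T else im[b*3:b*3+495,a*3:a*3+400])
out=[cv2.resize(o,(400,495)) for o in out]
cv2.imwrite("pics/deck.png",np.hstack(out))
im=cv2.resize(T["px"][:,:,::-1],None,fx=4,fy=4,interpolation=cv2.INTER_CUBIC)
def l4(X,col): cv2.polylines(im,[(proj(T,X)*64).round().astype(np.int32).reshape(-1,1,2)],True,col,1,cv2.LINE_AA,4)
qt=[.501,.3419,-.1586]
b=lambda l,w,z:pts(np.array([[l,w,z],[l,-w,z],[-l,-w,z],[-l,w,z]]),qt)
l4(b(.109,.069,.004),(0,0,255)); l4(b(.118,.078,.036),(0,255,0))
for n,qq in dict(bottle_c=[.7023,-.0337,0],jar_c=[.5891,.0889,0],box_small_c=[.4735,.0897,1.3815],box_wide_c=[.486,-.0977,3.0925],box_long_c=[.5951,-.0928,2.9156]).items():
    X=M[n][0]; X=pts(X[X[:,2]>X[:,2].max()-.001],qq); l4(cv2.convexHull(X[:,:2].astype(np.float32))[:,0].astype(float)@np.eye(2,3)+[0,0,M[n][0][:,2].max()],(0,0,255))
cv2.imwrite("pics/tote.png",cv2.resize(im[130*4:330*4,110*4:390*4],(800,571)))
E
```

```text
Traceback (most recent call last):
  File "fit.py", line 31, in iou
    return (im&m).sum()/(im|m).sum()
            ~~^~
TypeError: unsupported operand type(s) for &: 'bool' and 'NoneType'
```

Masks drop out at times, so I'll filter those.

```bash
cat > ov.py <<'E'
from fit import *
T,S=cam("top"),cam("scene")
P,_,_=M["deck"]
L=[(C,m) for C,m in((T,getmask("top","deck",(475,240))),(S,getmask("scene","deck",(127,280)))) if m is not None]
print(len(L)); best=None
for y in(-.25,-.1,0,.1):
    f=lambda q:-sum(iou(C,m,pts(P,q)) for C,m in L)
    x0=np.array([.648,-.36,y]); r=minimize(f,x0,method="Nelder-Mead",options=dict(initial_simplex=x0+[[0,0,0],[.02,0,0],[0,.02,0],[0,0,.1]]))
    print(r.x.round(4),-r.fun/len(L))
    if best is None or r.fun<best.fun: best=r
q=best.x
def lines(im,C,X,col,k=3):
    cv2.polylines(im,[(proj(C,X)*16*k).round().astype(np.int32).reshape(-1,1,2)],True,col,1,cv2.LINE_AA,4)
out=[]
for C,(a,b) in((T,(405,165)),(S,(60,200))):
    im=np.ascontiguousarray(cv2.resize(C["px"][:,:,::-1],None,fx=3,fy=3,interpolation=cv2.INTER_CUBIC))
    for z,col in((0,(0,0,255)),(.008,(0,255,0))):
        lines(im,C,pts(np.array([dk(0,-.095,z),dk(0,.095,z),dk(-.232,.095,z),dk(-.232,-.095,z)]),q),col)
    lines(im,C,pts(np.array([dk(0,-.095,.024),dk(0,.095,.024)]),q),(255,0,0))
    out.append(im[b*3:b*3+495,a*3:a*3+400])
cv2.imwrite("pics/deck.png",np.hstack(out))
im=np.ascontiguousarray(cv2.resize(T["px"][:,:,::-1],None,fx=4,fy=4,interpolation=cv2.INTER_CUBIC))
qt=[.501,.3419,-.1586]
b=lambda l,w,z:pts(np.array([[l,w,z],[l,-w,z],[-l,-w,z],[-l,w,z]]),qt)
lines(im,T,b(.109,.069,.004),(0,0,255),4); lines(im,T,b(.118,.078,.036),(0,255,0),4)
for n,qq in dict(bottle_c=[.7023,-.0337,0],jar_c=[.5891,.0889,0],box_small_c=[.4735,.0897,1.3815],box_wide_c=[.486,-.0977,3.0925],box_long_c=[.5951,-.0928,2.9156]).items():
    X=M[n][0]; h=X[:,2].max(); X=pts(X[X[:,2]>h-.001],qq)
    H=cv2.convexHull(X[:,:2].astype(np.float32))[:,0]; lines(im,T,np.c_[H,np.full(len(H),h)],(0,0,255),4)
cv2.imwrite("pics/tote.png",cv2.resize(im[130*4:330*4,110*4:390*4],(800,571)))
E
python3 ov.py
```

```text
2
[ 0.6435 -0.3591 -0.1998] 0.9119452794168971
[ 0.6433 -0.3571 -0.1907] 0.9117302604674884
[ 0.6433 -0.3591 -0.1986] 0.9120518135461786
[ 0.6432 -0.3591 -0.196 ] 0.9117581943381439
```

View pics/deck.png

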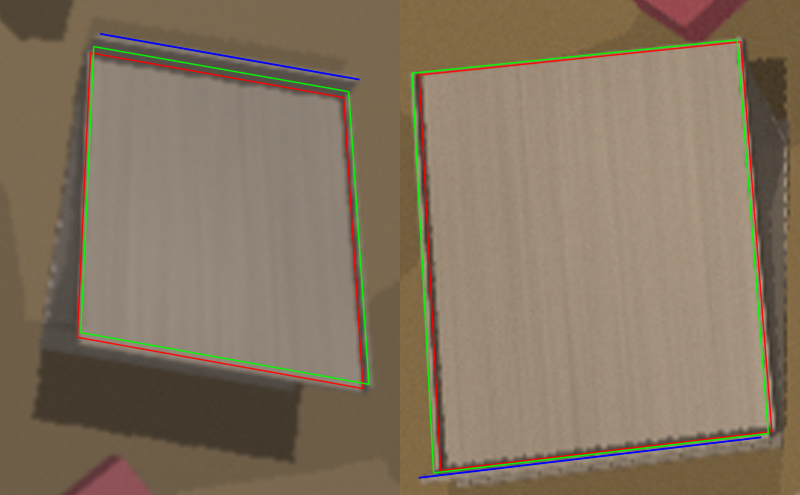

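View pics/tote.png

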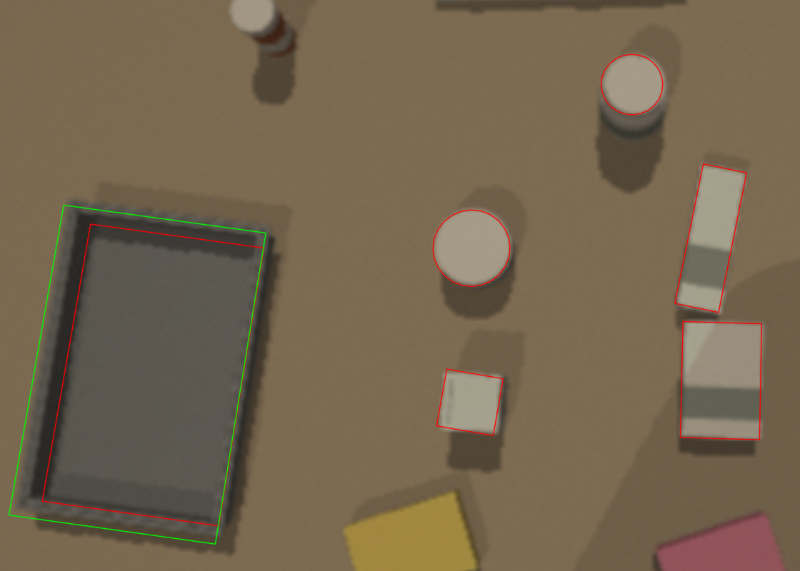

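All fits overlay the picture well (deck yaw -0.198 with its stop far from the robot, tote yaw -0.159). I start with the wide carton.

>>> apply_moves(commands=[[0, 0, -0.1, 0.028, 0.036, 0, 100], [0, 0, -0.2, 0.056, 0.072, 0, 100], [0, 0, -0.295, 0.084, 0.108, 0, 100], [0, 0, -0.295, 0.112, 0.144, 0, 100], [0, 0, -0.295, 0.14, 0.18, 0, 100]])

```text
time: 2.9
tool_pos: [0.2746, -0.352, 0.1672]
ee_rot: [3.141, -0.001, -0.05]
wrist_force: [1.2, -0.8, -0.2]
width: 0.0935
finger_force: 0.0
```

>>> apply_moves(commands=[[0, 0, 0, 0.028, 0.036, 0, 100], [0, 0, 0, 0.056, 0.072, 0, 100], [0, 0, 0, 0.084, 0.108, 0, 100], [0, 0, 0, 0.112, 0.144, 0, 100], [0, 0, 0, 0.14, 0.18, 0, 100]])

```text
time: 3.4
tool_pos: [0.4147, -0.1719, 0.1673]
ee_rot: [3.141, -0.001, -0.049]
wrist_force: [0.7, -0.1, 0.2]
width: 0.0938
finger_force: 0.0
```

>>> apply_moves(commands=[[0, 0, 0, 0.024, 0.025, -0.015, 100], [0, 0, 0, 0.048, 0.05, -0.03, 100], [0, 0, 0, 0.072, 0.0755, -0.047, 100], [0, 0, 0, 0.072, 0.0755, -0.087, 100], [0, 0, 0, 0.072, 0.0755, -0.107, 100]])

```text
time: 3.9
tool_pos: [0.4847, -0.0963, 0.0569]
ee_rot: [-3.141, 0.004, -0.047]
wrist_force: [-0.5, -0.9, -0.9]
width: 0.0944
finger_force: 0.0
```

>>> apply_moves(commands=[[0, 0, 0, 0, 0, -0.03, 100], [0, 0, 0, 0, 0, -0.053, 100], [0, 0, 0, 0, 0, -0.053, 50], [0, 0, 0, 0, 0, -0.053, 50], [0, 0, 0, 0, 0, -0.053, 50]])

```text
time: 4.4
tool_pos: [0.4873, -0.0985, 0.0089]
ee_rot: [3.141, -0.003, -0.049]
wrist_force: [-0.1, -0.5, 0.3]
width: 0.0731
finger_force: 0.0
```

>>> apply_moves(commands=[[0, 0, 0, 0, 0, 0, 30], [0, 0, 0, 0, 0, 0, 30], [0, 0, 0, 0, 0, 0, 30], [0, 0, 0, 0, 0, 0.01, 30], [0, 0, 0, 0, 0, 0.03, 30]])

```text
time: 4.9
tool_pos: [0.4843, -0.0975, 0.0362]
ee_rot: [-3.141, 0.004, -0.049]
wrist_force: [0.6, 0.0, 0.0]
width: 0.0332
finger_force: 0.0
```

```bash
python3 - <<'E'
from bench import *
import cv2,numpy as np
a=snapshot("wrist")["pixels"];b=snapshot("top")["pixels"]
cv2.imwrite("pics/w1.png",np.hstack([cv2.resize(a,(400,300)),cv2.resize(b[150:350,240:507],(400,300))])[:,:,::-1]); print(get_obs()["width"],get_obs()["finger_force"])
E
```

```text
0.028824833945742378 0.0
```

View pics/w1.png

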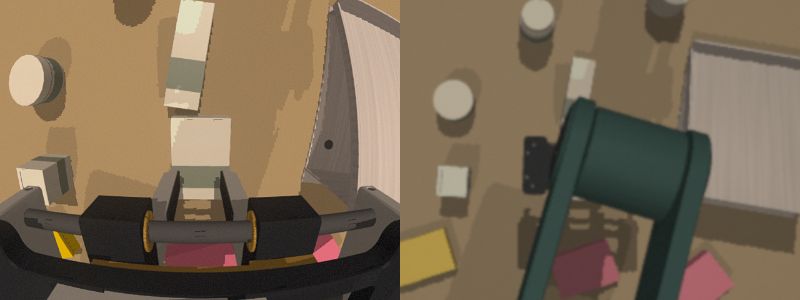

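```bash
python3 - <<'E'
from fit import *
S=cam("scene"); cv2.imwrite("pics/s1.png",cv2.resize(S["px"][110:310,120:387],(800,600),interpolation=cv2.INTER_CUBIC)[:,:,::-1])
print(get_obs()["tool_pos"],get_obs()["width"],backproj(S,(252,237),.02))
E
```

```text
[ 0.48743932 -0.09849629  0.03904669] 0.028452615354929985 [ 0.49115824 -0.09986168  0.02      ]
```

View pics/s1.png

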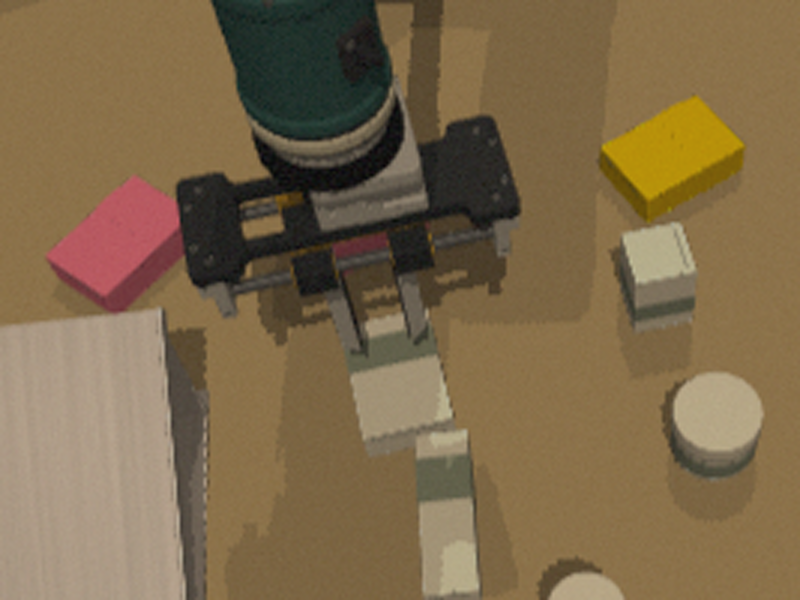

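```bash
python3 - <<'E'
from fit import *
S=cam("scene")
X=pts(M["box_wide_c"][0],[.486,-.0977,3.0925]); X=X[X[:,2]>.02]
print(X.round(3),((proj(S,X)-[120,110])*3).round())
E
```

```text
[[ 0.531 -0.07   0.028]
 [ 0.528 -0.13   0.028]
 [ 0.444 -0.066  0.028]
 [ 0.441 -0.126  0.028]] [[454. 413.]
 [363. 436.]
 [426. 304.]
 [339. 324.]]
```

>>> apply_moves(commands=[[0, 0, 0, 0, 0, 0.01, 100], [0, 0, 0, 0, 0, 0.01, 100], [0, 0, 0, 0, 0, 0.01, 100], [0, 0, 0, 0, 0, 0.01, 100], [0, 0, 0, 0, 0, 0.01, 100]])

```text
time: 5.6
tool_pos: [0.4855, -0.0979, 0.0466]
ee_rot: [-3.141, 0.001, -0.049]
wrist_force: [1.2, -1.0, 0.3]
width: 0.065
finger_force: 0.0
```

>>> apply_moves(commands=[[0, 0, 0, 0, 0, 0, 100], [0, 0, 0, 0, 0, 0, 100], [0, 0, 0, 0, 0, 0, 100], [0, 0, 0, 0, 0, -0.02, 100], [0, 0, 0, 0, 0, -0.042, 100]])

```text
time: 6.1
tool_pos: [0.4871, -0.0984, 0.0057]
ee_rot: [3.141, -0.003, -0.049]
wrist_force: [0.7, -1.0, 0.5]
width: 0.0939
finger_force: 0.0
```

>>> apply_moves(commands=[[0, 0, 0, 0, 0, 0, 40], [0, 0, 0, 0, 0, 0, 40], [0, 0, 0, 0, 0, 0, 40], [0, 0, 0, 0, 0, 0, 40], [0, 0, 0, 0, 0, 0, 40]])

```text
time: 6.6
tool_pos: [0.4866, -0.0982, 0.0061]
ee_rot: [3.141, -0.002, -0.049]
wrist_force: [0.5, 0.0, 1.2]
width: 0.0573
finger_force: 0.0
```

>>> apply_moves(commands=[[0, 0, 0, 0, 0, 0, 40], [0, 0, 0, 0, 0, 0, 40], [0, 0, 0, 0, 0, 0, 40], [0, 0, 0, 0, 0, 0, 40], [0, 0, 0, 0, 0, 0, 40]])

```text
time: 7.1
tool_pos: [0.4858, -0.098, 0.005]
ee_rot: [3.142, 0.0, -0.049]
wrist_force: [0.8, 0.0, -0.4]
width: 0.0374
finger_force: 0.0
```

```bash
python3 - <<'E'
from fit import *
S=cam("scene"); print(((proj(S,[get_obs()["tool_pos"],[.486,-.098,.028]])-[160,140])*6).round())
w=snapshot("wrist")["pixels"]
cv2.imwrite("pics/s2.png",np.hstack([cv2.resize(S["px"][140:240,160:293],(400,300),interpolation=cv2.INTER_CUBIC),cv2.resize(w[100:400,120:520],(400,300))])[:,:,::-1])
print(get_obs()["width"],get_obs()["tool_pos"])
E
```

```text
[[560. 589.]
 [550. 556.]]
0.03760214159523658 [ 0.48580607 -0.09800504  0.00497888]
```

View pics/s2.png

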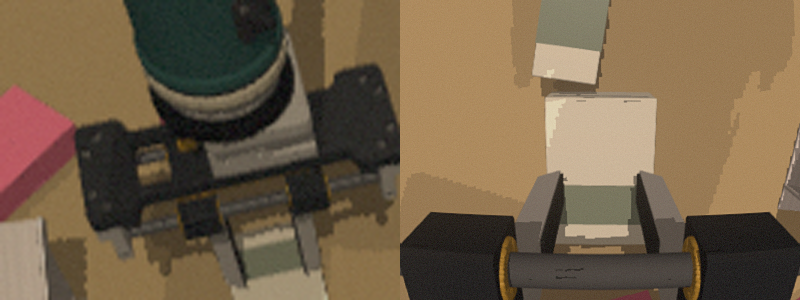

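```bash
python3 - <<'E'
from fit import *
S=cam("scene"); x0,y0,k=205,195,8
im=np.ascontiguousarray(cv2.resize(S["px"][y0:y0+75,x0:x0+90],None,fx=k,fy=k,interpolation=cv2.INTER_CUBIC)[:,:,::-1])
def L(X,c): cv2.polylines(im,[((proj(S,X)-[x0-.5,y0-.5])*k).round().astype(np.int32).reshape(-1,1,2)],True,c,1)
B=pts(M["box_wide_c"][0],[.486,-.0977,3.0925])
L(B[[1,3,7,5]],(0,0,255)); L(B[[0,2,6,4]],(255,0,0))
p=get_obs()["tool_pos"]
for s in(-1,1): L([p+[-.008,s*.0188,0],p+[.008,s*.0188,0],p+[.008,s*.0188,.05],p+[-.008,s*.0188,.05]],(0,255,0))
cv2.imwrite("pics/s3.png",im)
E
```

```text
(no output)
```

View pics/s3.png

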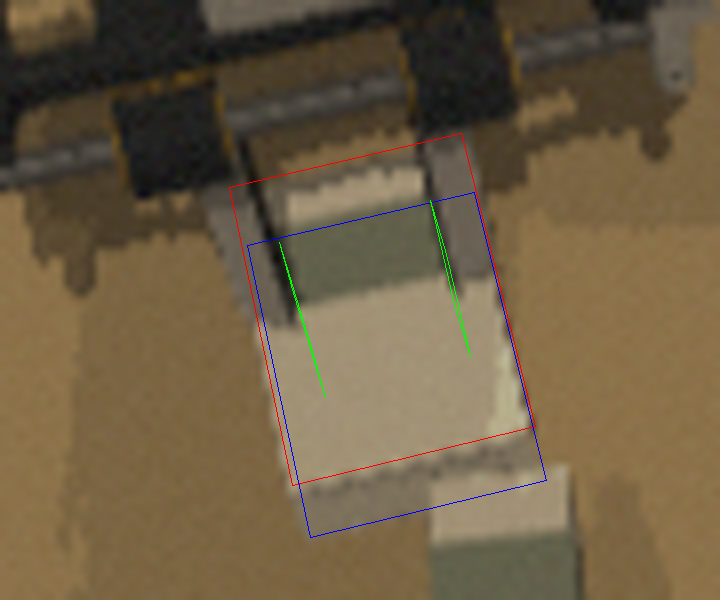

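The fingers show no contact and seem to sink into the wide carton at its top face, which is odd. I'll test a grasp on the long carton to see if this is particular to the wide one.

>>> apply_moves(commands=[[0, 0, 0, 0, 0, 0, 100], [0, 0, 0, 0, 0, 0, 100], [0, 0, 0, 0, 0, 0, 100], [0, 0, 0, 0, 0, 0, 100], [0, 0, 0, 0, 0, 0.05, 100]])

```text
time: 7.75
tool_pos: [0.479, -0.0958, 0.0475]
ee_rot: [-3.137, 0.018, -0.049]
wrist_force: [-0.2, -0.1, -0.7]
width: 0.0744
finger_force: 0.0
```

>>> apply_moves(commands=[[0, 0, -0.1, 0.05, 0.002, 0.01, 75], [0, 0, -0.177, 0.1, 0.005, 0.01, 75], [0, 0, -0.177, 0.109, 0.005, 0.01, 75], [0, 0, -0.177, 0.109, 0.005, -0.03, 75], [0, 0, -0.177, 0.109, 0.005, -0.05, 75]])

```text
time: 8.25
tool_pos: [0.5933, -0.0926, 0.0019]
ee_rot: [3.141, 0.004, -0.225]
wrist_force: [-1.4, 0.4, -0.8]
width: 0.0701
finger_force: 0.0
```

>>> apply_moves(commands=[[0, 0, 0, 0, 0, 0, 20], [0, 0, 0, 0, 0, 0, 20], [0, 0, 0, 0, 0, 0, 20], [0, 0, 0, 0, 0, 0, 20], [0, 0, 0, 0, 0, 0, 20]])

```text
time: 8.75
tool_pos: [0.5958, -0.0933, 0.0067]
ee_rot: [3.141, -0.003, -0.226]
wrist_force: [0.8, -0.5, -0.6]
width: 0.0341
finger_force: 0.0
```

>>> apply_moves(commands=[[0, 0, 0, 0, 0, 0, 20], [0, 0, 0, 0, 0, 0, 20], [0, 0, 0, 0, 0, 0, 20], [0, 0, 0, 0, 0, 0, 20], [0, 0, 0, 0, 0, 0, 20]])

```text
time: 9.25
tool_pos: [0.5948, -0.093, 0.0049]
ee_rot: [3.142, 0.0, -0.226]
wrist_force: [0.5, 0.1, 0.0]
width: 0.0188
finger_force: 0.0
```

```bash
python3 - <<'E'
from fit import *
S=cam("scene"); x0,y0,k=225,215,8
for z in(.039,.064): print(z,((proj(S,[[.4874,-.0985+s*.014,z] for s in(-1,1)])-[120,110])*3).round())
im=np.ascontiguousarray(cv2.resize(S["px"][y0:y0+75,x0:x0+90],None,fx=k,fy=k,interpolation=cv2.INTER_CUBIC)[:,:,::-1])
p=get_obs()["tool_pos"];print(p)
for s in(-1,1):
  for z in(0,.025,.05):
    u=((proj(S,[p+[s*.0094*np.sin(.226),s*.0094*np.cos(.226),z]])[0]-[x0-.5,y0-.5])*k).astype(int); cv2.circle(im,tuple(int(v) for v in u),3,(0,255,0),-1)
w=snapshot("wrist")["pixels"][:,:,::-1]
cv2.imwrite("pics/s4.png",np.hstack([im[:,160:560],cv2.resize(w[60:435,140:390+0],(400,600))]))
E
```

```text
0.039 [[372. 367.]
 [413. 355.]]
0.064 [[366. 347.]
 [409. 335.]]
[ 0.59478532 -0.09297085  0.00494331]
```

View pics/s4.png

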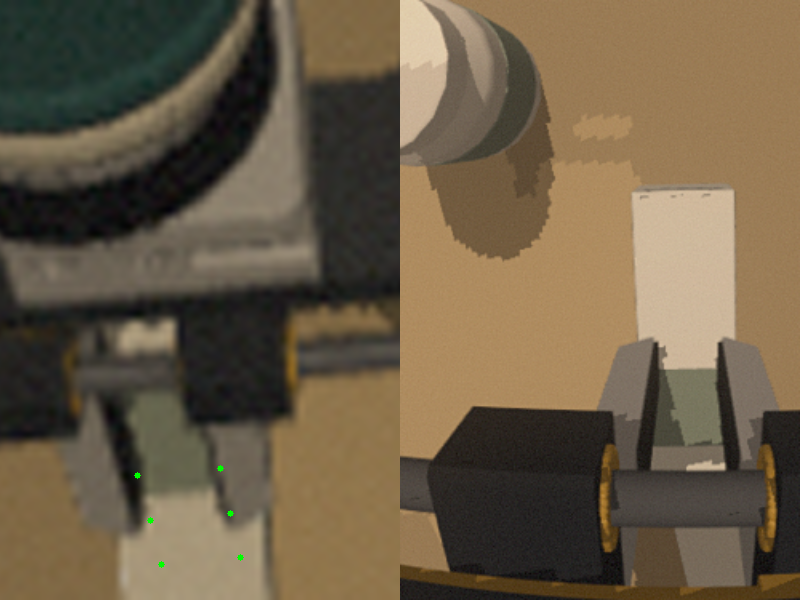

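The fingertips match the picture about 25 mm above the reported TCP height in both views, so they closed above the cartons. The tool reading is biased, not the cartons. I'll open, go lower and watch the force.

>>> apply_moves(commands=[[0, 0, 0, 0, 0, 0.01, 75], [0, 0, 0, 0, 0, 0.01, 75], [0, 0, 0, 0, 0, 0.01, 75], [0, 0, 0, 0, 0, 0.01, 75], [0, 0, 0, 0, 0, 0.01, 75]])

```text
time: 9.85
tool_pos: [0.5946, -0.0929, 0.0148]
ee_rot: [3.141, 0.0, -0.226]
wrist_force: [0.1, -0.1, -0.2]
width: 0.0553
finger_force: 0.0
```

>>> apply_moves(commands=[[0, 0, 0, 0, 0, 0, 75], [0, 0, 0, 0, 0, 0, 75], [0, 0, 0, 0, 0, -0.01, 75], [0, 0, 0, 0, 0, -0.02, 75], [0, 0, 0, 0, 0, -0.026, 75]])

```text
time: 10.35
tool_pos: [0.5937, -0.0927, -0.0131]
ee_rot: [3.142, 0.003, -0.226]
wrist_force: [-0.8, 0.9, 0.3]
width: 0.0702
finger_force: 0.0
```

>>> apply_moves(commands=[[0, 0, 0, 0, 0, 0, 20], [0, 0, 0, 0, 0, 0, 20], [0, 0, 0, 0, 0, 0, 20], [0, 0, 0, 0, 0, 0, 20], [0, 0, 0, 0, 0, 0, 20]])

```text
time: 10.85
tool_pos: [0.5952, -0.093, -0.0105]
ee_rot: [3.142, -0.001, -0.226]
wrist_force: [0.7, 0.2, 0.1]
width: 0.0338
finger_force: 3.5
```

>>> apply_moves(commands=[[0, 0, 0, 0, 0, 0, 20], [0, 0, 0, 0, 0, 0, 20], [0, 0, 0, 0, 0, 0, 20], [0, 0, 0, 0, 0, 0, 20], [0, 0, 0, 0, 0, 0, 20]])

```text
time: 11.35
tool_pos: [0.5952, -0.0931, -0.0105]
ee_rot: [3.142, -0.001, -0.226]
wrist_force: [-0.3, -1.1, 3.5]
width: 0.0328
finger_force: 30.0
```

The grasp is confirmed: 33 mm wide at 30 N, with a height bias of about 25 mm. Now lift the long carton, tilt it, and hover over the deck.

>>> apply_moves(commands=[[0, 0, 0, 0, 0, 0.02, 20], [0, 0, 0.028, 0, 0, 0.06, 20], [0, 0, 0.028, 0, 0, 0.1, 20], [0, 0, 0.028, 0, -0.03, 0.13, 20], [0, 0, 0.028, 0, -0.07, 0.15, 20]])

```text
time: 11.85
tool_pos: [0.5959, -0.1622, 0.142]
ee_rot: [3.142, -0.004, -0.194]
wrist_force: [0.2, -0.8, -0.1]
width: 0.0327
finger_force: 30.0
```

>>> apply_moves(commands=[[0.02, 0.1, 0, 0.001, -0.035, 0, 20], [0.042, 0.205, 0, 0.002, -0.07, -0.01, 20], [0.062, 0.308, 0, 0.002, -0.105, -0.02, 20], [0.082, 0.411, 0, 0.002, -0.135, -0.035, 20], [0.082, 0.411, 0, 0.002, -0.141, -0.039, 20]])

```text
time: 12.35
tool_pos: [0.5951, -0.3065, 0.0825]
ee_rot: [-3.136, 0.441, -0.199]
wrist_force: [-0.5, -0.3, -3.9]
width: 0.0327
finger_force: 30.0
```

>>> apply_moves(commands=[[0, 0, 0, 0, 0, 0, 20], [0, 0, 0, 0, 0, 0, 20], [0, 0, 0, 0, 0, 0, 20], [0, 0, 0, 0, 0, 0, 20], [0, 0, 0, 0, 0, 0, 20]])

```text
time: 12.85
tool_pos: [0.5973, -0.3033, 0.104]
ee_rot: [3.139, 0.413, -0.198]
wrist_force: [-0.1, -0.5, -0.8]
width: 0.0325
finger_force: 30.0
```

```bash
python3 - <<'E'
from fit import *
S=cam("scene");o=get_obs();p=o["tool_pos"]; k=4;x0,y0=60,200
print(p,o["ee_rot"],o["wrist_force"],o["width"])
im=np.ascontiguousarray(cv2.resize(S["px"][y0:y0+150,x0:x0+200],None,fx=k,fy=k,interpolation=cv2.INTER_CUBIC)[:,:,::-1])
q=[.643,-.359,-.198]
R=pts(np.array([dk(1,0,0),dk(0,1,0),dk(0,0,1)])-[0,0,.018],[0,0,q[2]])
def B(c,col):
    X=box(.11,.034,.03,-.015)@R+c
    for i in([0,2,6,4],[1,3,7,5]): cv2.polylines(im,[((proj(S,X[i])-[x0-.5,y0-.5])*k).round().astype(np.int32).reshape(-1,1,2)],True,col,1)
B(p+.0255*R[2],(0,0,255)); B(p+[0,0,.025],(0,255,0))
cv2.imwrite("pics/s5.png",im)
E
```

```text
[ 0.59714892 -0.30344926  0.10308314] [ 3.13961071  0.41485885 -0.19796694] [ 0.09494991  0.4242242  -0.44831716] 0.03263296318725626
```

View pics/s5.png

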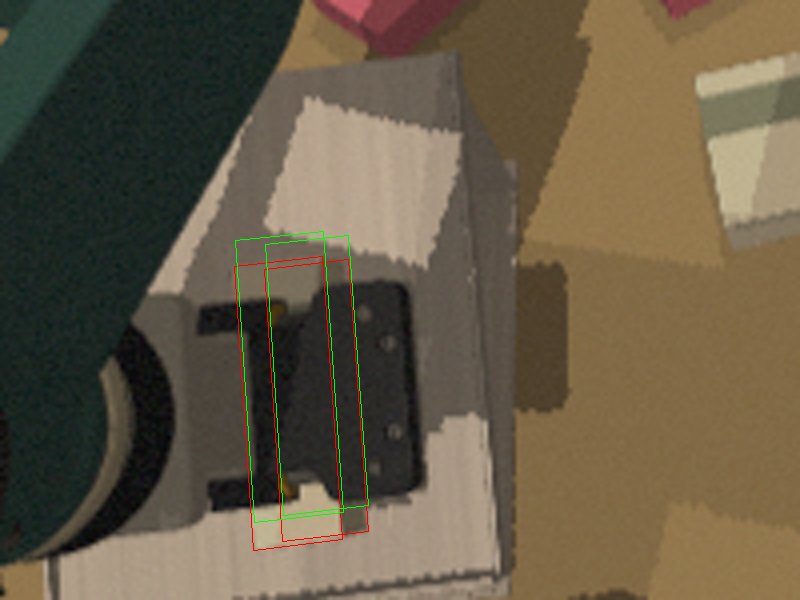

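The red outline (bias along the tool axis) fits the carton, at deck y about +0.045. Descend 62 mm along the deck normal.

>>> apply_moves(commands=[[0, 0, 0, -0.008, 0.0016, -0.018, 20], [0, 0, 0, -0.016, 0.0032, -0.036, 20], [0, 0, 0, -0.022, 0.0044, -0.049, 20], [0, 0, 0, -0.0247, 0.005, -0.0565, 20], [0, 0, 0, -0.0247, 0.005, -0.0565, 20]])

```text
time: 13.4
tool_pos: [0.5714, -0.2985, 0.0433]
ee_rot: [3.141, 0.42, -0.198]
wrist_force: [-0.4, -0.6, -0.1]
width: 0.0328
finger_force: 30.0
```

>>> apply_moves(commands=[[0, 0, 0, 0, 0, 0, 20], [0, 0, 0, 0, 0, 0, 20], [0, 0, 0, -0.0008, 0, -0.002, 20], [0, 0, 0, -0.0008, 0, -0.002, 20], [0, 0, 0, -0.0008, 0, -0.002, 20]])

```text
time: 13.9
tool_pos: [0.5716, -0.2991, 0.0417]
ee_rot: [3.141, 0.418, -0.198]
wrist_force: [1.0, 0.3, 0.2]
width: 0.0327
finger_force: 30.0
```

>>> apply_moves(commands=[[0, 0, 0, 0, 0, 0, 20], [0, 0, 0, -0.0004, 0, -0.001, 20], [0, 0, 0, -0.0008, 0, -0.002, 20], [0, 0, 0, -0.0008, 0, -0.002, 20], [0, 0, 0, -0.0008, 0, -0.002, 20]])

```text
time: 14.4
tool_pos: [0.5717, -0.2991, 0.0416]
ee_rot: [3.14, 0.415, -0.198]
wrist_force: [3.0, 0.9, 6.0]
width: 0.0326
finger_force: 30.0
```

>>> apply_moves(commands=[[0, 0, 0, 0, 0, 0, 20], [0, 0, 0, -0.0004, 0, -0.001, 20], [0, 0, 0, -0.0008, 0, -0.002, 20], [0, 0, 0, -0.0008, 0, -0.002, 20], [0, 0, 0, -0.0008, 0, -0.002, 20]])

```text
time: 14.9
tool_pos: [0.5718, -0.2992, 0.0415]
ee_rot: [3.14, 0.413, -0.198]
wrist_force: [3.6, 0.7, 10.6]
width: 0.0326
finger_force: 30.0
```

>>> apply_moves(commands=[[0, 0, 0, 0.001, 0, 0.003, 20], [0, 0, 0, 0.001, 0, 0.003, 52], [0, 0, 0, 0.001, 0, 0.003, 52], [0, 0, 0, 0.001, 0, 0.003, 52], [0, 0, 0, 0.001, 0, 0.003, 52]])

```text
time: 15.4
tool_pos: [0.5703, -0.2989, 0.0398]
ee_rot: [3.141, 0.421, -0.198]
wrist_force: [-0.0, 0.7, 0.4]
width: 0.0488
finger_force: 0.0
```

>>> apply_moves(commands=[[0, 0, 0, 0, 0, 0, 52], [0, 0, 0, 0, 0, 0, 52], [0, 0, 0, 0.012, -0.0024, 0.027, 52], [0, 0, 0, 0.028, -0.006, 0.064, 52], [0, 0, 0, 0.044, -0.008, 0.1, 52]])

```text
time: 15.9
tool_pos: [0.6144, -0.3069, 0.1415]
ee_rot: [3.141, 0.421, -0.199]
wrist_force: [-0.0, -0.9, 0.1]
width: 0.049
finger_force: 0.0
```

>>> apply_moves(commands=[[0, -0.1, 0, -0.01, 0.04, 0.02, 100], [-0.02, -0.24, 0, -0.03, 0.08, 0.02, 100], [-0.06, -0.37, 0, -0.05, 0.11, 0.02, 100], [-0.082, -0.411, 0, -0.08, 0.14, 0.02, 100], [-0.082, -0.411, 0, -0.1, 0.17, 0.01, 100]])

```text
time: 16.4
tool_pos: [0.51, -0.1344, 0.151]
ee_rot: [3.142, -0.002, -0.199]
wrist_force: [0.3, -0.2, 0.2]
width: 0.0856
finger_force: 0.0
```

```bash
python3 - <<'E'
from fit import *
T,S=cam("top"),cam("scene")
o=get_obs();print(o["tool_pos"],o["ee_rot"],o["joint_positions"])
k=4;im=cv2.resize(S["px"][200:350,60:260],None,fx=k,fy=k,interpolation=cv2.INTER_CUBIC)[:,:,::-1]
cv2.imwrite("pics/s6.png",im)
q=[.643,-.359,-.198]
R=pts(np.array([dk(1,0,0),dk(0,1,0),dk(0,0,1)])-[0,0,.018],[0,0,q[2]]); 
c=pts(np.array([dk(-.055,.045,.015)]),q)
print(proj(S,c),proj(T,c)); 
for c in("top","scene"): print([(d["score"],d["pixel"]) for d in place_of(c,"box_long_c")])
E
```

```text
[ 0.50906048 -0.1322331   0.14860771] [-3.13961084  0.0055711  -0.19474464] [-3.62726016e-01  4.28715354e-02  1.45388243e+00  1.02575084e-03
  1.65066266e+00  1.40289933e+00]
[[149.85975145 315.90987518]] [[459.20073856 203.41765096]]
[(0.67, [461.0, 201.0])]
[(0.88, [150.4, 316.4])]
```

View pics/s6.png

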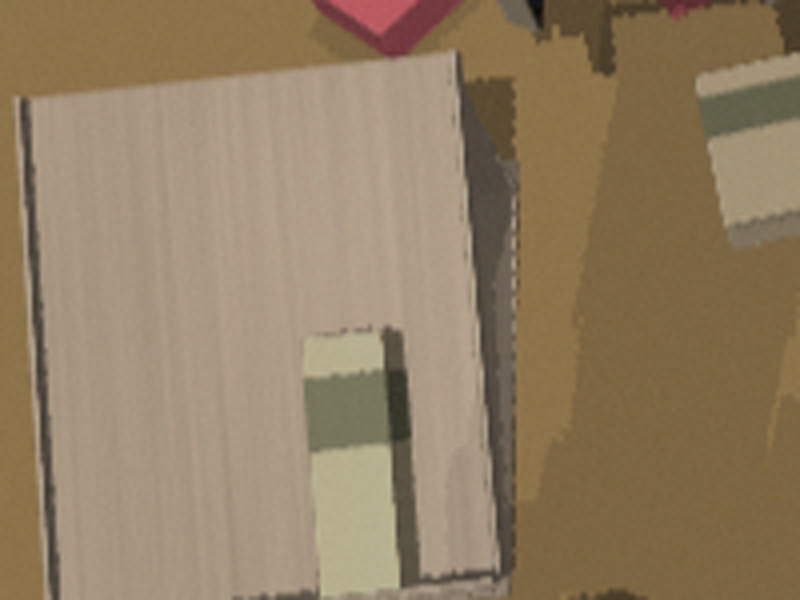

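The long carton lies against the stop and aligned; the network pixel (150,316) matches the prediction. Next is the wide carton, at the right depth this time.

>>> apply_moves(commands=[[0, 0, 0.1, -0.02, 0.03, 0, 100], [0, 0, 0.15, -0.024, 0.036, -0.045, 100], [0, 0, 0.15, -0.024, 0.036, -0.09, 100], [0, 0, 0.15, -0.024, 0.036, -0.13, 100], [0, 0, 0.15, -0.024, 0.036, -0.161, 100]])

```text
time: 17.1
tool_pos: [0.492, -0.1023, -0.0124]
ee_rot: [3.141, 0.001, -0.049]
wrist_force: [-0.0, -0.4, -0.7]
width: 0.0941
finger_force: 0.0
```

>>> apply_moves(commands=[[0, 0, 0, 0, 0, 0, 45], [0, 0, 0, 0, 0, 0, 45], [0, 0, 0, 0, 0, 0, 45], [0, 0, 0, 0, 0, 0, 45], [0, 0, 0, 0, 0, 0, 45]])

```text
time: 17.6
tool_pos: [0.4923, -0.1016, -0.0086]
ee_rot: [3.141, -0.003, -0.048]
wrist_force: [-0.0, -0.4, -0.7]
width: 0.0575
finger_force: 0.0
```

>>> apply_moves(commands=[[0, 0, 0, 0, 0, 0, 45], [0, 0, 0, 0, 0, 0, 45], [0, 0, 0, 0, 0, 0, 45], [0, 0, 0, 0, 0, 0, 45], [0, 0, 0, 0, 0, 0, 45]])

```text
time: 18.1
tool_pos: [0.4908, -0.1009, -0.0102]
ee_rot: [3.142, -0.0, -0.048]
wrist_force: [-1.2, 0.4, 1.6]
width: 0.0423
finger_force: 1.1
```

```bash
python3 - <<'E'
from fit import *
S=cam("scene"); x0,y0,k=205,195,8
im=np.ascontiguousarray(cv2.resize(S["px"][y0:y0+75,x0:x0+90],None,fx=k,fy=k,interpolation=cv2.INTER_CUBIC)[:,:,::-1])
def L(X,c): cv2.polylines(im,[((proj(S,X)-[x0-.5,y0-.5])*k).round().astype(np.int32).reshape(-1,1,2)],True,c,1)
B=pts(M["box_wide_c"][0],[.486,-.0977,3.0925])
L(B[[1,3,7,5]],(0,0,255))
o=get_obs();p=o["tool_pos"];w=o["width"]/2;print(p,w,o["finger_force"],o["wrist_force"])
for s in(-1,1): L([p+[0,s*w,.025],p+[0,s*w,.06]],(0,255,0))
cv2.imwrite("pics/s7.png",im)
E
```

```text
[ 0.49085386 -0.10094603 -0.010205  ] 0.02105466161187628 1.1737329640891403 [ 0.1575377  -0.0351916   2.36082587]
```

View pics/s7.png

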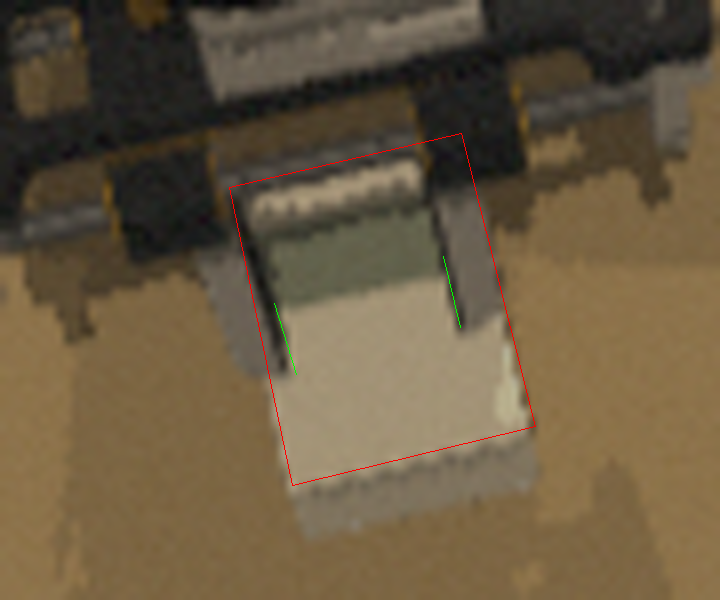

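The fingers are resting just on top of the carton (about 1–2 N), so the real offset is larger than 25 mm. Lift, open, and go deeper.

>>> apply_moves(commands=[[0, 0, 0, -0.004, 0.002, 0.015, 100], [0, 0, 0, -0.004, 0.002, 0.015, 100], [0, 0, 0, -0.004, 0.002, 0.015, 100], [0, 0, 0, -0.004, 0.002, 0.015, 100], [0, 0, 0, -0.004, 0.002, 0.015, 100]])

```text
time: 18.65
tool_pos: [0.4863, -0.0989, 0.0038]
ee_rot: [-3.141, 0.001, -0.048]
wrist_force: [-1.3, -0.2, -0.6]
width: 0.0792
finger_force: 0.0
```

>>> apply_moves(commands=[[0, 0, 0, 0, 0, 0, 100], [0, 0, 0, 0, 0, 0, 100], [0, 0, 0, 0, 0, -0.01, 100], [0, 0, 0, 0, 0, -0.02, 100], [0, 0, 0, 0, 0, -0.025, 100]])

```text
time: 19.15
tool_pos: [0.4855, -0.0986, -0.0224]
ee_rot: [-3.141, 0.003, -0.048]
wrist_force: [0.2, 0.3, -0.1]
width: 0.0944
finger_force: 0.0
```

>>> apply_moves(commands=[[0, 0, 0, 0, 0, -0.003, 100], [0, 0, 0, 0, 0, -0.003, 100], [0, 0, 0, 0, 0, -0.006, 100], [0, 0, 0, 0, 0, -0.006, 100], [0, 0, 0, 0, 0, -0.006, 100]])

```text
time: 19.65
tool_pos: [0.4869, -0.099, -0.0263]
ee_rot: [3.141, -0.0, -0.048]
wrist_force: [0.4, 0.3, 0.2]
width: 0.0939
finger_force: 0.0
```

>>> apply_moves(commands=[[0, 0, 0, 0, 0, 0, 45], [0, 0, 0, 0, 0, 0, 45], [0, 0, 0, 0, 0, 0, 45], [0, 0, 0, 0, 0, 0, 45], [0, 0, 0, 0, 0, 0, 45]])

```text
time: 20.15
tool_pos: [0.4867, -0.0989, -0.0264]
ee_rot: [-3.142, -0.0, -0.048]
wrist_force: [-0.3, 0.1, 0.1]
width: 0.0596
finger_force: 30.0
```

>>> apply_moves(commands=[[0, 0, 0, 0, 0, 0, 45], [0, 0, 0, 0, 0, 0, 45], [0, 0, 0, 0, 0, 0, 45], [0, 0, 0, 0, 0, 0, 45], [0, 0, 0, 0, 0, 0, 45]])

```text
time: 20.65
tool_pos: [0.4868, -0.0989, -0.0264]
ee_rot: [3.142, -0.0, -0.048]
wrist_force: [-0.2, 0.1, 0.8]
width: 0.0598
finger_force: 30.0
```

Gripped at 60 mm and 30 N. Lift, turn, tilt and hover over the deck.

>>> apply_moves(commands=[[0, 0, 0, 0, 0, 0.03, 45], [0, 0, -0.05, 0, 0, 0.07, 45], [0, 0, -0.1, 0, 0, 0.11, 45], [0, 0, -0.15, 0, -0.01, 0.15, 45], [0, 0, -0.15, 0, -0.05, 0.166, 45]])

```text
time: 21.15
tool_pos: [0.4891, -0.1478, 0.1445]
ee_rot: [3.141, -0.008, -0.194]
wrist_force: [1.5, -0.5, -0.9]
width: 0.0597
finger_force: 30.0
```

>>> apply_moves(commands=[[0, 0, 0, 0.016, -0.04, 0, 45], [0.02, 0.1, 0, 0.032, -0.08, 0, 45], [0.042, 0.205, 0, 0.048, -0.12, 0, 45], [0.062, 0.308, 0, 0.064, -0.16, 0, 45], [0.082, 0.411, 0, 0.08, -0.2, 0, 45]])

```text
time: 21.65
tool_pos: [0.5649, -0.345, 0.139]
ee_rot: [3.14, 0.405, -0.199]
wrist_force: [1.0, -0.1, -0.1]
width: 0.0595
finger_force: 30.0
```

>>> apply_moves(commands=[[0, 0, 0, 0.0186, -0.039, -0.02, 45], [0, 0, 0, 0.0186, -0.039, -0.039, 45], [0, 0, 0, 0.0186, -0.039, -0.039, 45], [0, 0, 0, 0.0186, -0.039, -0.039, 45], [0, 0, 0, 0.0186, -0.039, -0.039, 45]])

```text
time: 22.15
tool_pos: [0.5837, -0.3814, 0.1047]
ee_rot: [3.138, 0.397, -0.197]
wrist_force: [0.5, 0.1, 0.2]
width: 0.0598
finger_force: 30.0
```

>>> apply_moves(commands=[[0, 0, 0, -0.01, 0.001, -0.023, 45], [0, 0, 0, -0.02, 0.001, -0.046, 45], [0, 0, 0, -0.028, 0.001, -0.064, 45], [0, 0, 0, -0.0305, 0.001, -0.0705, 45], [0, 0, 0, -0.0305, 0.001, -0.0705, 45]])

```text
time: 22.65
tool_pos: [0.5526, -0.3803, 0.0326]
ee_rot: [3.14, 0.4, -0.197]
wrist_force: [-0.5, 0.4, -0.5]
width: 0.0599
finger_force: 30.0
```

>>> apply_moves(commands=[[0, 0, 0, 0, 0, 0, 45], [0, 0, 0, 0, 0, 0, 45], [0, 0, 0, 0, 0, 0, 45], [0, 0, 0, 0, 0, 0, 45], [0, 0, 0, 0, 0, 0, 45]])

```text
time: 23.15
tool_pos: [0.5529, -0.3809, 0.0308]
ee_rot: [3.14, 0.401, -0.197]
wrist_force: [-0.5, 0.5, -1.0]
width: 0.0601
finger_force: 30.0
```

>>> apply_moves(commands=[[0.003, 0.018, 0, 0, 0, 0, 45], [0.003, 0.018, 0, -0.0008, 0, -0.002, 45], [0.003, 0.018, 0, -0.0012, 0, -0.003, 45], [0.003, 0.018, 0, -0.0012, 0, -0.003, 45], [0.003, 0.018, 0, -0.0012, 0, -0.003, 45]])

```text
time: 23.65
tool_pos: [0.5514, -0.3808, 0.0276]
ee_rot: [3.14, 0.42, -0.198]
wrist_force: [1.3, -0.5, -1.1]
width: 0.0601
finger_force: 30.0
```

>>> apply_moves(commands=[[0, 0, 0, 0, 0, -0.001, 45], [0, 0, 0, 0, 0, -0.001, 45], [0, 0, 0, -0.0008, 0, -0.002, 45], [0, 0, 0, -0.0008, 0, -0.002, 45], [0, 0, 0, -0.0008, 0, -0.002, 45]])

```text
time: 24.15
tool_pos: [0.5511, -0.381, 0.0264]
ee_rot: [3.139, 0.418, -0.198]
wrist_force: [1.1, 1.1, 1.9]
width: 0.0597
finger_force: 30.0
```

Light contact. Release narrowly, retreat along the normal, and check.

>>> apply_moves(commands=[[0, 0, 0, 0, 0, 0.001, 77], [0, 0, 0, 0, 0, 0.001, 77], [0, 0, 0, 0, 0, 0.001, 77], [0, 0, 0, 0, 0, 0.001, 77], [0, 0, 0, 0, 0, 0.001, 77]])

```text
time: 24.65
tool_pos: [0.5505, -0.3808, 0.0265]
ee_rot: [3.14, 0.42, -0.198]
wrist_force: [0.7, 0.6, -0.0]
width: 0.0726
finger_force: 0.0
```

>>> apply_moves(commands=[[0, 0, 0, 0, 0, 0, 77], [0, 0, 0, 0.008, -0.0016, 0.018, 77], [0, 0, 0, 0.022, -0.0045, 0.05, 77], [0, 0, 0, 0.04, -0.008, 0.091, 77], [0, 0, 0, 0.054, -0.01, 0.124, 77]])

```text
time: 25.15
tool_pos: [0.6017, -0.3892, 0.1507]
ee_rot: [3.138, 0.416, -0.198]
wrist_force: [54.9, -26.6, 54.2]
width: 0.0727
finger_force: 0.0
```

>>> apply_moves(commands=[[0, -0.1, 0, -0.01, 0.045, 0.01, 100], [-0.02, -0.24, 0, -0.02, 0.09, 0.01, 100], [-0.06, -0.37, 0, -0.02, 0.135, 0.01, 100], [-0.082, -0.411, 0, -0.02, 0.18, 0.01, 100], [-0.082, -0.411, 0, -0.02, 0.225, 0.01, 100]])

```text
time: 25.65
tool_pos: [0.5764, -0.1944, 0.1577]
ee_rot: [3.14, 0.002, -0.2]
wrist_force: [1.1, 0.3, -0.0]
width: 0.0938
finger_force: 0.0
```

```bash
python3 - <<'E'
from fit import *
T,S=cam("top"),cam("scene")
o=get_obs();print(o["tool_pos"],o["ee_rot"],o["joint_positions"])
a=cv2.resize(S["px"][200:350,60:210],(400,400));b=cv2.resize(T["px"][165:315,400:550],(400,400))
cv2.imwrite("pics/s8.png",np.hstack([a,b])[:,:,::-1])
q=[.643,-.359,-.198]
for n,x in(("box_long_c",dk(-.055,.045,.015)),("box_wide_c",dk(-.044,-.038,.014))):
    c=pts(np.array([x]),q); print(n,proj(S,c).round(1),proj(T,c).round(1),[[(round(float(d["score"]),2),np.round(d["pixel"],1)) for d in place_of(k,n)] for k in("scene","top")])
E
```

```text
[ 0.5805026  -0.19104908  0.16039308] [ 3.14156337e+00 -1.54732984e-03 -1.91408647e-01] [-4.10889552e-01  2.23918066e-01  1.22829375e+00  3.10435083e-04
  1.68786425e+00  1.35135194e+00]
box_long_c [[149.9 315.9]] [[459.2 203.4]] [[(0.55, array([149.6, 316.7]))], [(0.56, array([162.8, 255.4]))]]
box_wide_c [[101.7 327.9]] [[497.3 206.2]] [[(0.86, array([100.2, 326.3])), (0.84, array([343.4, 161.2]))], [(0.97, array([254.7, 324. ])), (0.91, array([362.6, 327.4])), (0.42, array([495.5, 206.2]))]]
```

View pics/s8.png

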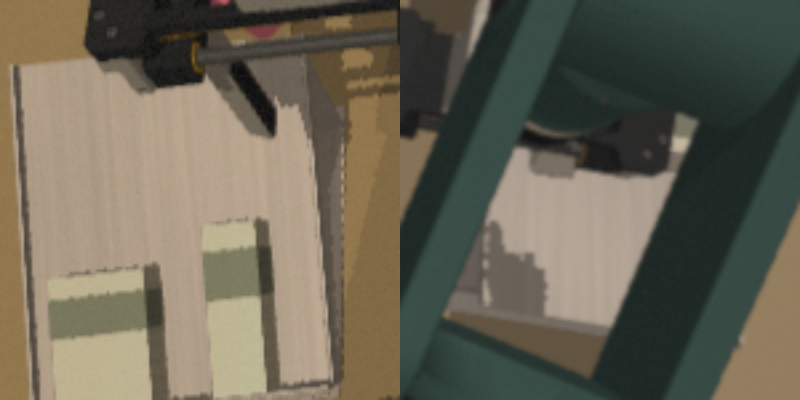

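Both cartons lie against the stop, side by side. The one-off force reading in free air left no displacement. Next is the bottle.

>>> apply_moves(commands=[[0, 0, 0.03, 0.025, 0.032, -0.01, 100], [0, 0, 0.03, 0.055, 0.07, -0.03, 100], [0, 0, 0.03, 0.085, 0.11, -0.06, 100], [0, 0, 0.03, 0.122, 0.157, -0.07, 100], [0, 0, 0.03, 0.122, 0.157, -0.07, 100]])

```text
time: 26.45
tool_pos: [0.7064, -0.0386, 0.0854]
ee_rot: [3.14, 0.002, -0.166]
wrist_force: [0.4, 0.2, -1.1]
width: 0.0945
finger_force: 0.0
```

>>> apply_moves(commands=[[0, 0, 0, 0, 0, 0, 100], [0, 0, 0, 0, 0, -0.03, 100], [0, 0, 0, 0, 0, -0.065, 100], [0, 0, 0, 0, 0, -0.095, 100], [0, 0, 0, 0, 0, -0.106, 100]])

```text
time: 26.95
tool_pos: [0.7023, -0.0434, -0.0199]
ee_rot: [3.138, 0.004, -0.171]
wrist_force: [0.3, 0.7, 0.1]
width: 0.0942
finger_force: 0.0
```

>>> apply_moves(commands=[[0, 0, 0, 0, 0, 0, 40], [0, 0, 0, 0, 0, 0, 40], [0, 0, 0, 0, 0, 0, 40], [0, 0, 0, 0, 0, 0, 40], [0, 0, 0, 0, 0, 0, 40]])

```text
time: 27.45
tool_pos: [0.7058, -0.0405, -0.0148]
ee_rot: [3.139, -0.005, -0.167]
wrist_force: [0.4, 0.4, 0.8]
width: 0.0573
finger_force: 0.2
```

>>> apply_moves(commands=[[0, 0, 0, 0, 0, 0, 40], [0, 0, 0, 0, 0, 0, 40], [0, 0, 0, 0, 0, 0, 40], [0, 0, 0, 0, 0, 0, 40], [0, 0, 0, 0, 0, 0, 40]])

```text
time: 27.95
tool_pos: [0.7055, -0.0403, -0.0153]
ee_rot: [3.139, -0.004, -0.167]
wrist_force: [0.3, 1.0, 4.8]
width: 0.0516
finger_force: 30.0
```

>>> apply_moves(commands=[[0, 0, 0, 0, 0, 0.03, 40], [0, 0, 0, 0, 0, 0.07, 40], [0, 0, 0, -0.01, 0.02, 0.09, 40], [0, 0, 0, -0.025, 0.06, 0.09, 40], [0, 0, 0, -0.04, 0.1, 0.09, 40]])

```text
time: 28.45
tool_pos: [0.6646, 0.0594, 0.0736]
ee_rot: [3.139, -0.003, -0.17]
wrist_force: [0.4, 0.6, -2.4]
width: 0.0518
finger_force: 30.0
```

>>> apply_moves(commands=[[0, 0, 0, -0.015, 0.045, 0, 40], [0, 0, 0, -0.03, 0.09, 0, 40], [0, 0, 0, -0.045, 0.135, 0, 40], [0, 0, 0, -0.06, 0.18, 0, 40], [0, 0, 0, -0.075, 0.22, 0, 40]])

```text
time: 28.95
tool_pos: [0.5882, 0.281, 0.0721]
ee_rot: [3.138, -0.0, -0.167]
wrist_force: [-0.2, -0.0, -0.4]
width: 0.0518
finger_force: 30.0
```

>>> apply_moves(commands=[[0, 0, 0, -0.015, 0.03, 0, 40], [0, 0, 0, -0.0255, 0.052, 0, 40], [0, 0, 0, -0.0255, 0.052, -0.02, 40], [0, 0, 0, -0.0255, 0.052, -0.04, 40], [0, 0, 0, -0.0255, 0.052, -0.05, 40]])

```text
time: 29.45
tool_pos: [0.5622, 0.3307, 0.0199]
ee_rot: [3.135, 0.002, -0.167]
wrist_force: [0.3, -1.0, -1.0]
width: 0.0518
finger_force: 30.0
```

>>> apply_moves(commands=[[0, 0, 0, 0, 0, -0.01, 40], [0, 0, 0, 0, 0, -0.02, 40], [0, 0, 0, 0, 0, -0.027, 40], [0, 0, 0, 0, 0, -0.027, 40], [0, 0, 0, 0, 0, -0.027, 40]])

```text
time: 29.95
tool_pos: [0.5647, 0.3314, -0.0031]
ee_rot: [3.139, -0.003, -0.168]
wrist_force: [0.1, 0.9, -0.6]
width: 0.0515
finger_force: 30.0
```

>>> apply_moves(commands=[[0, 0, 0, 0, 0, -0.003, 40], [0, 0, 0, 0, 0, -0.006, 40], [0, 0, 0, 0, 0, -0.008, 40], [0, 0, 0, 0, 0, -0.008, 40], [0, 0, 0, 0, 0, -0.008, 40]])

```text
time: 30.45
tool_pos: [0.5644, 0.3315, -0.0113]
ee_rot: [3.139, -0.002, -0.168]
wrist_force: [-0.1, 0.8, -0.2]
width: 0.0519
finger_force: 30.0
```

>>> apply_moves(commands=[[0, 0, 0, 0, 0, -0.001, 40], [0, 0, 0, 0, 0, -0.001, 40], [0, 0, 0, 0, 0, -0.001, 40], [0, 0, 0, 0, 0, -0.001, 40], [0, 0, 0, 0, 0, -0.001, 40]])

```text
time: 30.95
tool_pos: [0.5644, 0.3315, -0.0113]
ee_rot: [3.139, -0.002, -0.168]
wrist_force: [-2.2, -1.2, 5.2]
width: 0.0514
finger_force: 30.0
```

Set down. Release, rise, then go to the jar.

>>> apply_moves(commands=[[0, 0, 0, 0, 0, 0, 78], [0, 0, 0, 0, 0, 0, 78], [0, 0, 0, 0, 0, 0, 78], [0, 0, 0, 0, 0, 0.001, 78], [0, 0, 0, 0, 0, 0.02, 78]])

```text
time: 31.45
tool_pos: [0.5619, 0.3302, 0.004]
ee_rot: [3.135, 0.004, -0.168]
wrist_force: [-0.9, 0.7, -0.0]
width: 0.0735
finger_force: 0.0
```

>>> apply_moves(commands=[[0, 0, 0, 0, 0, 0.04, 78], [0, 0, 0, 0, 0, 0.08, 100], [0, 0, 0, 0.004, -0.03, 0.09, 100], [0, 0, 0, 0.008, -0.08, 0.09, 100], [0, 0, 0, 0.012, -0.125, 0.09, 100]])

```text
time: 31.95
tool_pos: [0.5768, 0.2054, 0.0985]
ee_rot: [3.139, -0.004, -0.166]
wrist_force: [0.6, -0.3, -0.3]
width: 0.0936
finger_force: 0.0
```

>>> apply_moves(commands=[[0, 0, 0, 0.004, -0.04, 0, 100], [0, 0, 0, 0.008, -0.08, 0, 100], [0, 0, 0, 0.0125, -0.1175, 0, 100], [0, 0, 0, 0.0125, -0.1175, -0.02, 100], [0, 0, 0, 0.0125, -0.1175, -0.05, 100]])

```text
time: 32.45
tool_pos: [0.5913, 0.0874, 0.0496]
ee_rot: [3.14, -0.008, -0.17]
wrist_force: [0.2, 0.9, -0.1]
width: 0.0938
finger_force: 0.0
```

>>> apply_moves(commands=[[0, 0, 0, -0.001, 0.001, -0.03, 100], [0, 0, 0, -0.001, 0.001, -0.055, 100], [0, 0, 0, -0.001, 0.001, -0.067, 100], [0, 0, 0, -0.001, 0.001, -0.067, 100], [0, 0, 0, -0.001, 0.001, -0.067, 45]])

```text
time: 32.95
tool_pos: [0.5887, 0.09, -0.0185]
ee_rot: [3.139, -0.003, -0.168]
wrist_force: [0.6, 0.0, 0.6]
width: 0.089
finger_force: 0.0
```

>>> apply_moves(commands=[[0, 0, 0, 0, 0, 0, 45], [0, 0, 0, 0, 0, 0, 45], [0, 0, 0, 0, 0, 0, 45], [0, 0, 0, 0, 0, 0, 45], [0, 0, 0, 0, 0, 0, 45]])

```text
time: 33.45
tool_pos: [0.5883, 0.0899, -0.0188]
ee_rot: [3.139, -0.003, -0.168]
wrist_force: [-0.5, -0.6, 2.2]
width: 0.0576
finger_force: 30.0
```

>>> apply_moves(commands=[[0, 0, 0, 0, 0, 0, 45], [0, 0, 0, 0, 0, 0, 45], [0, 0, 0, 0, 0, 0, 45], [0, 0, 0, 0, 0, 0, 45], [0, 0, 0, 0, 0, 0, 45]])

```text
time: 33.95
tool_pos: [0.5883, 0.0899, -0.0188]
ee_rot: [3.139, -0.003, -0.168]
wrist_force: [-0.2, 0.7, 5.5]
width: 0.0573
finger_force: 30.0
```

>>> apply_moves(commands=[[0, 0, 0, 0, 0, 0.03, 45], [0, 0, 0, 0, 0, 0.07, 45], [0, 0, 0, -0.01, 0.02, 0.1, 45], [0, 0, 0, -0.025, 0.06, 0.1, 45], [0, 0, 0, -0.04, 0.1, 0.1, 45]])

```text
time: 34.45
tool_pos: [0.5481, 0.1906, 0.0812]
ee_rot: [3.14, -0.003, -0.17]
wrist_force: [0.6, 0.8, -1.6]
width: 0.0576
finger_force: 30.0
```

>>> apply_moves(commands=[[0, 0, 0, -0.015, 0.045, 0, 45], [0, 0, 0, -0.03, 0.09, 0, 45], [0, 0, 0, -0.045, 0.13, 0, 45], [0, 0, 0, -0.052, 0.153, 0, 45], [0, 0, 0, -0.052, 0.153, -0.02, 45]])

```text
time: 34.95
tool_pos: [0.4957, 0.3476, 0.0622]
ee_rot: [-3.14, -0.005, -0.163]
wrist_force: [0.3, 0.2, 0.2]
width: 0.0576
finger_force: 30.0
```

>>> apply_moves(commands=[[0, 0, 0, 0, 0, -0.02, 45], [0, 0, 0, 0, 0, -0.045, 45], [0, 0, 0, 0, 0, -0.062, 45], [0, 0, 0, 0, 0, -0.068, 45], [0, 0, 0, 0, 0, -0.068, 45]])

```text
time: 35.45
tool_pos: [0.4945, 0.3423, -0.0095]
ee_rot: [3.137, 0.001, -0.168]
wrist_force: [0.3, -0.3, -0.0]
width: 0.0577
finger_force: 30.0
```

>>> apply_moves(commands=[[0, 0, 0, 0, 0, -0.002, 45], [0, 0, 0, 0, 0, -0.004, 45], [0, 0, 0, 0, 0, -0.006, 45], [0, 0, 0, 0, 0, -0.008, 45], [0, 0, 0, 0, 0, -0.008, 45]])

```text
time: 35.95
tool_pos: [0.4963, 0.3433, -0.0148]
ee_rot: [3.14, -0.003, -0.168]
wrist_force: [0.3, -1.2, 0.5]
width: 0.0575
finger_force: 30.0
```

>>> apply_moves(commands=[[0, 0, 0, 0, 0, 0, 82], [0, 0, 0, 0, 0, 0, 82], [0, 0, 0, 0, 0, 0, 82], [0, 0, 0, 0, 0, 0.001, 82], [0, 0, 0, 0, 0, 0.02, 82]])

```text
time: 36.45
tool_pos: [0.4935, 0.3416, 0.0016]
ee_rot: [3.135, 0.003, -0.168]
wrist_force: [-0.1, -0.1, 0.6]
width: 0.0773
finger_force: 0.0
```

>>> apply_moves(commands=[[0, 0, 0, 0, 0, 0.04, 82], [0, 0, 0, 0, 0, 0.08, 90], [0, 0, 0, -0.003, -0.03, 0.08, 90], [0, 0, 0, -0.007, -0.08, 0.08, 90], [0, 0, 0, -0.011, -0.125, 0.08, 90]])

```text
time: 36.95
tool_pos: [0.4848, 0.2168, 0.085]
ee_rot: [3.139, -0.003, -0.166]
wrist_force: [-0.3, -0.4, 0.2]
width: 0.0847
finger_force: 0.0
```

>>> apply_moves(commands=[[0, 0, -0.02, -0.004, -0.045, 0, 90], [0, 0, -0.02, -0.008, -0.09, 0, 90], [0, 0, -0.02, -0.0115, -0.128, 0, 90], [0, 0, -0.02, -0.0115, -0.128, -0.01, 90], [0, 0, -0.02, -0.0115, -0.128, -0.04, 90]])

```text
time: 37.45
tool_pos: [0.4765, 0.0895, 0.0474]
ee_rot: [-3.141, -0.01, -0.19]
wrist_force: [0.3, 0.7, -0.1]
width: 0.0848
finger_force: 0.0
```

>>> apply_moves(commands=[[0, 0, 0, -0.001, 0, -0.03, 90], [0, 0, 0, -0.001, 0, -0.055, 90], [0, 0, 0, -0.001, 0, -0.061, 90], [0, 0, 0, -0.001, 0, -0.061, 90], [0, 0, 0, -0.001, 0, -0.061, 30]])

```text
time: 37.95
tool_pos: [0.4735, 0.0905, -0.0153]
ee_rot: [3.14, -0.004, -0.187]
wrist_force: [-0.4, 0.4, -0.4]
width: 0.0793
finger_force: 0.0
```

>>> apply_moves(commands=[[0, 0, 0, 0, 0, 0, 30], [0, 0, 0, 0, 0, 0, 30], [0, 0, 0, 0, 0, 0, 30], [0, 0, 0, 0, 0, 0, 30], [0, 0, 0, 0, 0, 0, 30]])

```text
time: 38.45
tool_pos: [0.4725, 0.0899, -0.0162]
ee_rot: [3.139, -0.002, -0.188]
wrist_force: [-0.1, -0.1, 1.2]
width: 0.0431
finger_force: 28.9
```

>>> apply_moves(commands=[[0, 0, 0, 0, 0, 0, 30], [0, 0, 0, 0, 0, 0, 30], [0, 0, 0, 0, 0, 0, 30], [0, 0, 0, 0, 0, 0, 30], [0, 0, 0, 0, 0, 0, 30]])

```text
time: 38.95
tool_pos: [0.4725, 0.0899, -0.0162]
ee_rot: [3.139, -0.002, -0.188]
wrist_force: [-0.7, 0.5, 3.8]
width: 0.0432
finger_force: 28.9
```

>>> apply_moves(commands=[[0, 0, 0, 0, 0, 0.03, 30], [0, 0, 0.03, 0, 0, 0.07, 30], [0, 0, 0.03, -0.005, 0.02, 0.1, 30], [0, 0, 0.03, -0.012, 0.065, 0.1, 30], [0, 0, 0.03, -0.02, 0.11, 0.1, 30]])

```text
time: 39.45
tool_pos: [0.4532, 0.2009, 0.0847]
ee_rot: [3.14, -0.005, -0.16]
wrist_force: [0.3, 0.2, -0.5]
width: 0.0433
finger_force: 28.9
```

>>> apply_moves(commands=[[0, 0, 0, -0.006, 0.045, 0, 30], [0, 0, 0, -0.012, 0.09, 0, 30], [0, 0, 0, -0.018, 0.13, 0, 30], [0, 0, 0, -0.0225, 0.153, 0, 30], [0, 0, 0, -0.0225, 0.153, -0.01, 30]])

```text
time: 39.95
tool_pos: [0.4294, 0.3563, 0.0737]
ee_rot: [3.141, -0.003, -0.153]
wrist_force: [0.6, -0.1, -0.4]
width: 0.0433
finger_force: 28.9
```

>>> apply_moves(commands=[[0, 0, 0, 0, 0, -0.02, 30], [0, 0, 0, 0, 0, -0.045, 30], [0, 0, 0, 0, 0, -0.065, 30], [0, 0, 0, 0, 0, -0.078, 30], [0, 0, 0, 0, 0, -0.078, 30]])

```text
time: 40.45
tool_pos: [0.428, 0.3507, -0.0076]
ee_rot: [3.135, 0.002, -0.159]
wrist_force: [-0.2, 0.3, -1.8]
width: 0.0433
finger_force: 28.9
```

>>> apply_moves(commands=[[0, 0, 0, 0, 0, -0.002, 30], [0, 0, 0, 0, 0, -0.004, 30], [0, 0, 0, 0, 0, -0.006, 30], [0, 0, 0, 0, 0, -0.008, 30], [0, 0, 0, 0, 0, -0.008, 30]])

```text
time: 40.95
tool_pos: [0.4301, 0.3531, -0.0121]
ee_rot: [3.14, -0.003, -0.158]
wrist_force: [0.5, -0.0, -0.7]
width: 0.043
finger_force: 28.9
```

At floor height. Release, rise, retreat clear and look.

>>> apply_moves(commands=[[0, 0, 0, 0, 0, 0, 70], [0, 0, 0, 0, 0, 0, 70], [0, 0, 0, 0, 0, 0, 70], [0, 0, 0, 0, 0, 0.001, 70], [0, 0, 0, 0, 0, 0.015, 70]])

```text
time: 41.45
tool_pos: [0.4282, 0.3518, 0.0009]
ee_rot: [3.136, 0.002, -0.158]
wrist_force: [-0.8, -1.1, -0.1]
width: 0.0656
finger_force: 0.0
```

>>> apply_moves(commands=[[0, 0, 0, 0, 0, 0.04, 70], [0, 0, 0, 0, 0, 0.08, 70], [0, 0, 0, 0, 0, 0.12, 70], [0, 0, 0, 0, -0.03, 0.16, 70], [0, 0, 0, 0, -0.07, 0.18, 70]])

```text
time: 41.95
tool_pos: [0.4313, 0.2841, 0.1883]
ee_rot: [-3.139, -0.009, -0.155]
wrist_force: [0.8, -0.6, 0.3]
width: 0.0662
finger_force: 0.0
```

>>> apply_moves(commands=[[0, 0, 0, -0.02, -0.045, 0, 70], [0, 0, 0, -0.04, -0.09, 0, 70], [0, 0, 0, -0.06, -0.13, 0, 70], [0, 0, 0, -0.08, -0.17, 0, 70], [0, 0, 0, -0.09, -0.19, 0, 70]])

```text
time: 42.45
tool_pos: [0.3385, 0.0909, 0.184]
ee_rot: [3.139, -0.005, -0.16]
wrist_force: [0.1, -0.7, -0.4]
width: 0.0656
finger_force: 0.0
```

```bash
python3 - <<'E'
from fit import *
T,S=cam("top"),cam("scene")
a=cv2.resize(T["px"][110:330,100:540],(800,400));b=cv2.resize(S["px"][120:350,60:520],(400,200));c=cv2.resize(S["px"][130:250,390:520],(200,185));
im=np.zeros((600,800,3),np.uint8);im[:400]=a;im[400:,:400]=b;im[400:585,400:600]=c
im[400:600,600:]=cv2.resize(T["px"][195:325,110:215],(200,200))
cv2.imwrite("pics/end.png",im[:,:,::-1])
q=[.501,.342,-.159];d=[.643,-.359,-.198]
E_={"bottle_c":[.5644,.3315,.046],"jar_c":[.496,.343,.027],"box_small_c":[.430,.353,.035],"vial_c":[.765,.247,.037],"pump_c":[.744,-.233,.058]}
E_["box_long_c"]=pts(np.array([dk(-.055,.045,.015)]),d)[0];E_["box_wide_c"]=pts(np.array([dk(-.044,-.038,.014)]),d)[0]
for n,c in E_.items(): print(n,[(proj(C,[c])[0].round(),[np.round(x["pixel"]).tolist() for x in place_of(k,n)][:4]) for k,C in(("top",T),("scene",S))])
E
```

```text
bottle_c [(array([162., 231.]), [[161.0, 230.0]]), (array([468., 202.]), [[472.0, 204.0]])]
jar_c [(array([159., 263.]), [[157.0, 263.0]]), (array([455., 180.]), [[456.0, 181.0]])]
box_small_c [(array([153., 294.]), [[154.0, 292.0]]), (array([446., 153.]), [[445.0, 158.0]])]
vial_c [(array([203., 139.]), [[203.0, 140.0], [498.0, 204.0]]), (array([477., 306.]), [[477.0, 306.0]])]
pump_c [(array([423., 142.]), [[424.0, 140.0]]), (array([206., 378.]), [[203.0, 380.0]])]
box_long_c [(array([459., 203.]), [[460.0, 203.0]]), (array([150., 316.]), [[148.0, 317.0]])]
box_wide_c [(array([497., 206.]), [[251.0, 321.0], [435.0, 339.0], [364.0, 329.0], [495.0, 209.0]]), (array([102., 328.]), [[163.0, 188.0], [237.0, 179.0], [344.0, 160.0], [101.0, 326.0]])]
```

View pics/end.png

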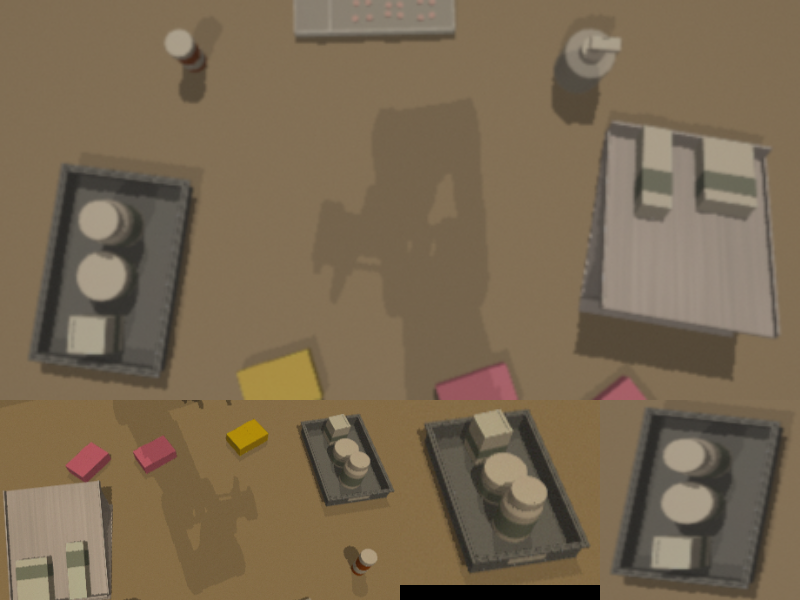

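The final picture shows all three items upright in the tote, and both cartons against the stop. The vial and pump are unmoved.

```bash
python3 -c "
from bench import *
print(close_job())"
```

```text
the job is handed in; nothing more can be done
None
```

I handed the job in at about 42 s of the 122 s. The last pictures show the bottle, jar and small carton standing in the tote, both cartons flat against the stop, and the vial and pump in place; the judge's verdict wasn't shown. One wrist-force reading of about 80 N came up while retreating clear of the wide carton. I found no contact or displacement and took it as a sensor glitch, but didn't confirm it.

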